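# Tighten the nut at the bottom of the extruder barrel

### The job

The nut at the bottom of the dumpling extruder's deep barrel has worked loose. Take the T-handled socket key from its wooden stand, feel it fully home over the nut without leaning hard on it, turn it clockwise (seen from above) until the nut stops dead, without wrenching it, then lift the key out and stand it upright in its wooden stand again. Leave the ring cutter, the loose funnel and the dough scraper where they lie.

Things in the scene. Friction and masses are not known exactly. Their poses are not given: they have to be found in the camera images.
- key_grip (a point): Centre of the black cross bar of the loose T-handled socket key (0.45 kg): bar 90 mm long (x), 18 thick (y), 30 high; z up the key. 14 mm shaft below the bar. Square socket at the foot: 40 mm high, 40 mm square outside, 52 mm over its outer corners; its square hole opens downwards, 32 mm across flats, 20 mm deep, flats facing x and y. The key's foot is 145 mm below this point.
- stand_mouth (a point): Centre of the mouth of the round hole in the wooden key stand, a fixed block 92 x 92 x 55 mm; z up. The hole is 57 mm wide, bevelled, 43 mm deep; a key standing in it has key_grip 102 mm above this point. The key stands here upright at the start.
- bore_mouth (a point): Centre of the mouth of the fixed extruder's upright aluminium barrel, 130 mm above the counter; z up. The mouth is 66 mm wide, narrowing to a 54.6 mm bore 8 mm down. A lower green gearbox (110 mm high) with a crank stands at this point's +x side. The bore goes down 94 mm to the flange of the nut on its axis.
- nut_flange (a point): Point on the bore's axis, 94 mm below bore_mouth, at the top of the rigid flange under the square steel nut (30 mm across flats, 10 mm high plus a 4 mm cone on top). Key fully home: its foot on the flange, key_grip 145 mm above this point. If the corners do not match, the foot stops on the nut, 10 mm higher. This point does not turn with the nut, and how the nut's flats stand is not known.
- spindle (a joint): Angle in rad of the spindle under the nut; grows clockwise seen from above. 0.2 to 0.5 at the start, 0.9 at the dead stop (tight). Drags with 0.3 N m, stays where left; past the stop the torque mounts by 0.5 N m per 0.1 rad. The nut has 0.5 rad of free play on the spindle, dragging 0.15 N m, before it takes the spindle along.
- cutter: Bystander: thin steel ring cutter, 72 mm across, 30 mm high; origin at the centre of its underside.
- hopper: Bystander: loose aluminium funnel, 132 mm across its rim, 95 mm high, standing on its narrow end; origin at the centre of its underside.
- scraper: Bystander: flat steel dough scraper 75 x 110 mm with a round wooden grip, lying down, 14 mm high; origin under its blade's centre.
Mind the look-alikes: they are no part of the job. Leave any blue or yellow look-alike of the part that bears key_grip alone.

How it is judged:
On the way, in this order (a step that is already met when the one before it is completed fails the run):
1. the key is fully home over the nut (z of key_grip in the frame of nut_flange below 0.1495 m and horizontal distance between key_grip and nut_flange below 0.008 m), for 0.2 s.
2. the spindle is turned tight with the key still on the nut (value of joint spindle above 0.84 rad and z of key_grip in the frame of nut_flange below 0.151 m and horizontal distance between key_grip and nut_flange below 0.01 m), for 0.1 s.
At the end, for the whole second after the job is handed in: The spindle is within 0.06 rad of its dead stop (over 0.84), and the released key stands upright in its stand: its bar within 12 mm of over the stand's mouth, no more than 107 mm above it (the key on the floor of the hole), tilted under 0.1 rad, at rest (value of joint spindle above 0.84 rad and horizontal distance between key_grip and stand_mouth below 0.012 m and z of key_grip in the frame of stand_mouth below 0.107 m and angle between key_grip's own z axis and vertical below 0.1 rad and linear speed of key below 0.02 m/s); the robot touches nothing.
It fails at once if before the nut is tight, the key is leaned on the extruder or the nut with more than 40 N while it is not home (z of key_grip in the frame of nut_flange above 0.152 m and value of joint spindle below 0.84 rad and contact force between key and extruder above 40 N).
It fails at once if the key is leaned on or wrenched against the extruder or its nut with contact forces of more than 60 N in all (contact force between key and extruder above 60 N).
It fails at once if the cutter, hopper or scraper is moved by more than 30 mm (distance of any of cutter, hopper, scraper from where it was at the start of the episode above 0.03 m).
It also fails if it takes over 70 s, if anything falls off the work surface, if the arm or the gripper's body presses on something with over 40 N, if the wrist force passes 120 N, or if a joint passes its speed limit or range.

### The arm

A 7-joint arm with a two-finger parallel gripper is mounted at the origin on the work surface. World frame = base frame: x ahead of the robot, y to its left, z up, the work surface at z = 0. Lengths are in m, angles in rad, forces in N, time in s.
With the tool pointing down it reaches from about 0.425 to 0.925 m from the base axis. Payload 6.8 kg.
Tool frame: the origin (TCP) lies between the finger pads; the fingertips stand 17 mm ahead of it and the grasp point (between the pads) lies 2 mm behind it; z points along the fingers, y is the direction in which the jaws open and shut (so a half turn about z gives the same grasp; the last joint's range is limited). The gripper opens to 85 mm and grips with 20 to 120 N. Pads are 22 mm wide; open, the fingers measure 114 mm over their backs; the gripper's body (76 mm by 85 mm) begins 54 mm behind the grasp point. The pads swing forward as they close: fully open they stand 13 mm farther back than shut.
Start: joints at [-1.431, 0.477, 0.022, 1.555, -0.011, 1.109, -0.083], TCP at [0.166, 0.654, 0.213] pointing down, gripper open.
Joint ranges: [-2.96, 2.96], [-0.34, 2.1], [-1.41, 1.46], [0.24, 2.44], [-1.37, 4.51], [0.17, 1.92], [-2.96, 2.96]. Speed limits (rad/s): [2.39, 2.39, 3.14, 3.14, 3.14, 3.14, 3.14].

### API

Orientations are given as a unit quaternion [w, x, y, z].
In Python, from station import bot gives the robot as it stands. The module is installed in compiled form; this text tells all that it offers.
- The arm moves only by the tool carry_out, never from a script. Its argument "moves" is a list of rows, each a list of 3 entries, a list of its own where there are three numbers: the turn, a rotation vector about the tool's x, y, z in degrees, then the shift along the tool's x, y, z in cm, then the finger opening in cm, from 0 to 8.54. A call has 1 to 5 rows; each row is the pose to reach, as a shift and turn from the pose commanded when the call began, along the tool's axes at that moment; what a row does not reach only later rows make up. A row lasts 1/8 s, in which the tool goes at most 62.5 mm and 10.7 degrees, less where a joint would pass 70% of its speed; a pose out of reach is approached as far as the arm can. A call with a gripper value outside its range is refused whole. The fingers move at their own pace and stop on an object; "newtons" is the grip in N (left out, the last holds). Time passes only in rows, so rows that repeat a pose let the fingers close. It gives the time, the measured TCP pose, the force and the opening at its end, in the units of the state.
- bot.get_obs(): the state, without advancing time (a new reading comes with each control period).
- bot.read_camera(name): name is "scene" or "top" or "wrist"; returns the picture (420x560x3 uint8, red, green, blue); there is no depth.
- bot.camera_info(name): a dict with "vertical_fov" (degrees; the focal length in pixels is half the picture's height over the tangent of half this angle, whatever the lens; pixels are square), "cx", "cy" (the principal point, pixels), "position" and "attitude" of the camera in the world. Camera axes: x right, y up, looking along -z (the intrinsics and any distortion apply to the point x, -y, -z); pixel columns grow to the right and rows downward; lengths in m; the calibration is good to about 2 mm. A picture is of the moment at which its call begins: read the wrist's pose just before it. camera_info takes no time and is no camera call; for the wrist camera it gives the pose at the moment of the call.
- bot.hand_in(): hands the job in, once; it reports no verdict.
Trained networks look in the newest picture that a camera, given by its name, has taken for a name from the list of things; names that differ only in an ending like _2 or _b are one class to them, and where a whole thing is asked for, a point or a joint stands for the part that bears it (a point fixed in the world has none). Each returns a list of dicts, best first, with "score" (0 to 1); they miss things now and then, are a little off and sometimes report something else, mostly with a low value. They report only what shows in the picture. A call takes as long as a camera call. They do not tell look-alikes from the thing itself.
- bot.silhouettes(label, camera): "region" (420x560 bool, what is visible of it) and "location" ([column, row] in pixels, amid what is visible of it).
The state is a dict: "t": time; "q": joint angles; "joint_vel": joint speeds; "joint_torque": joint torques, N m; "eef_pos": TCP position; "tool_rot": TCP orientation; "contact_force": force on the tool from outside, world axes, zero at the start; "torque": the same for the moment, N m; "gripper_width": opening from 0.0 (shut) to 1.0 (fully open).
Only numpy, scipy, OpenCV 4.12 (cv2) and the standard library are available. Lean on these libraries where they do the work, as an engineer would, in place of code of your own. Each camera call takes 0.05 s, during which the arm holds its last target. There are 200 camera calls.

## Working session

There is one attempt and no reset: what is moved stays moved. The work goes in short steps, Python scripts to look and compute and a tool call to move; the robot and the scene stay as the last step left them, time stands still between calls to the robot, and variables do not carry over. Pictures are saved under pics/ and viewed, about 8 in all and at most 12, crops included, and the job is handed in when it is done.

Besides the shell and the picture viewer there is one more tool, called after "Emit:" as name(argument=value, ...) on one line, values as JSON. carry_out: Moves the arm, as the interface text tells. Its arguments: {"type":"object","properties":{"moves":{"type":"array"},"newtons":{"type":"number"}},"required":["moves"]}

```bash
mkdir -p pics; ls
cat > h.py <<'E'
import numpy as np, cv2
from scipy.spatial.transform import Rotation as R
from station import bot
def save(im,n): cv2.imwrite(f'pics/{n}.png',cv2.cvtColor(im,cv2.COLOR_RGB2BGR))
def rq(q): return R.from_quat([q[1],q[2],q[3],q[0]])
def st():
    o=bot.get_obs(); print({k:np.round(o[k],4).tolist() for k in('t','eef_pos','tool_rot','contact_force','torque','gripper_width','q')}); return o
E
python3 - <<'E'
from h import *
st()
for c in('scene','top','wrist'): print(c,bot.camera_info(c))
a=bot.read_camera('scene');b=bot.read_camera('top');save(a,'s0');save(b,'t0')
for c in('scene','top'):
  for l in('key_grip','stand_mouth','bore_mouth','nut_flange','cutter','hopper','scraper'):
    try:
      print(c,l,[(round(d['score'],2),np.round(d['location']).tolist(),int(d['region'].sum())) for d in bot.silhouettes(l,c)])
    except Exception as e: print(c,l,e)
E
```

```text
pics
{'t': 0.0, 'eef_pos': [0.1654, 0.6538, 0.212], 'tool_rot': [-0.0, 0.1236, 0.9923, -0.0009], 'contact_force': [0.2358, -0.1216, -0.4471], 'torque': [0.0619, 0.0473, 0.0065], 'gripper_width': 1.002, 'q': [-1.4311, 0.4778, 0.0223, 1.5565, -0.0115, 1.1093, -0.0831]}
scene {'vertical_fov': 42.05206279121852, 'cx': 276.9144986772697, 'cy': 211.45842755487206, 'position': array([ 0.90478477, -0.37694921,  0.89634732]), 'attitude': array([0.90034402, 0.26926313, 0.10053364, 0.32675831])}
top {'vertical_fov': 55.73800721579676, 'cx': 284.13837646381387, 'cy': 212.02449526645708, 'position': array([0.49244657, 0.0047521 , 0.84436741]), 'attitude': array([ 0.7123997 ,  0.04207096, -0.03912125, -0.69941849])}
wrist {'vertical_fov': 66.28954070192843, 'cx': 272.1847646497692, 'cy': 208.39314622406903, 'position': array([0.08988824, 0.67336159, 0.37253447]), 'attitude': array([ 0.77922692, -0.12251075, -0.09411817,  0.60740291])}
scene key_grip [(0.93, [335.0, 143.0], 1375), (0.91, [388.0, 188.0], 1707), (0.87, [284.0, 128.0], 1332), (0.34, [222.0, 191.0], 753)]
scene stand_mouth [(0.7, [334.0, 182.0], 2286)]
scene bore_mouth [(0.82, [216.0, 302.0], 9418)]
scene nut_flange [(0.66, [215.0, 296.0], 9289)]
scene cutter [(0.57, [221.0, 194.0], 833)]
scene hopper [(0.66, [344.0, 285.0], 4488)]
scene scraper [(0.63, [272.0, 253.0], 2429)]
top key_grip [(0.98, [186.0, 213.0], 1217), (0.87, [187.0, 289.0], 1052), (0.71, [193.0, 147.0], 991)]
top stand_mouth [(0.56, [208.0, 222.0], 1251)]
top bore_mouth [(0.82, [365.0, 223.0], 6117)]
top nut_flange [(0.63, [360.0, 220.0], 6252), (0.5, [206.0, 224.0], 1272)]
top cutter [(0.61, [291.0, 302.0], 167)]
top hopper [(0.89, [298.0, 127.0], 3137)]
top scraper [(0.9, [291.0, 223.0], 2057)]
```

Run:
```python
import cv2,numpy as np
a=cv2.imread('pics/s0.png');b=cv2.imread('pics/t0.png')
c=np.hstack([a,b]);cv2.imwrite('pics/st.png',cv2.resize(a,(800,600),interpolation=cv2.INTER_CUBIC));cv2.imwrite('pics/tt.png',cv2.resize(b,(800,600),interpolation=cv2.INTER_CUBIC))
```

```text
(no output)
```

View pics/st.png

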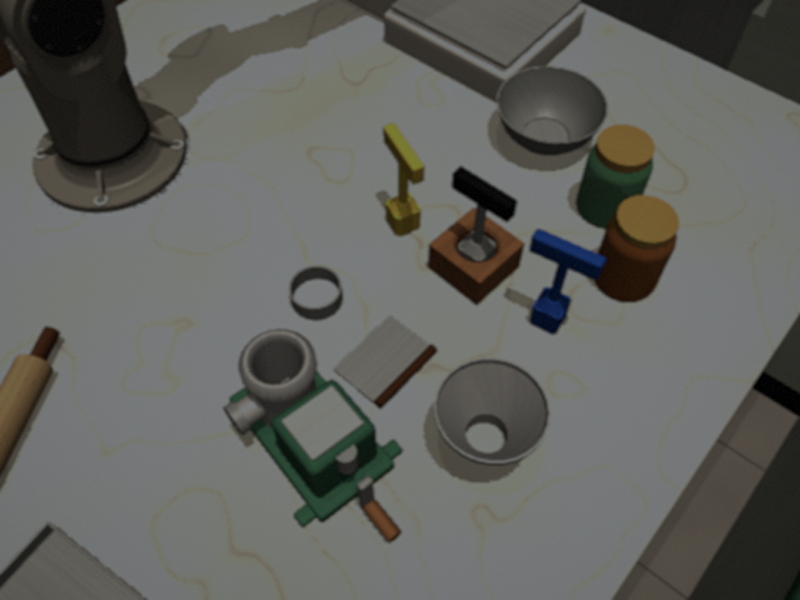

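View pics/tt.png

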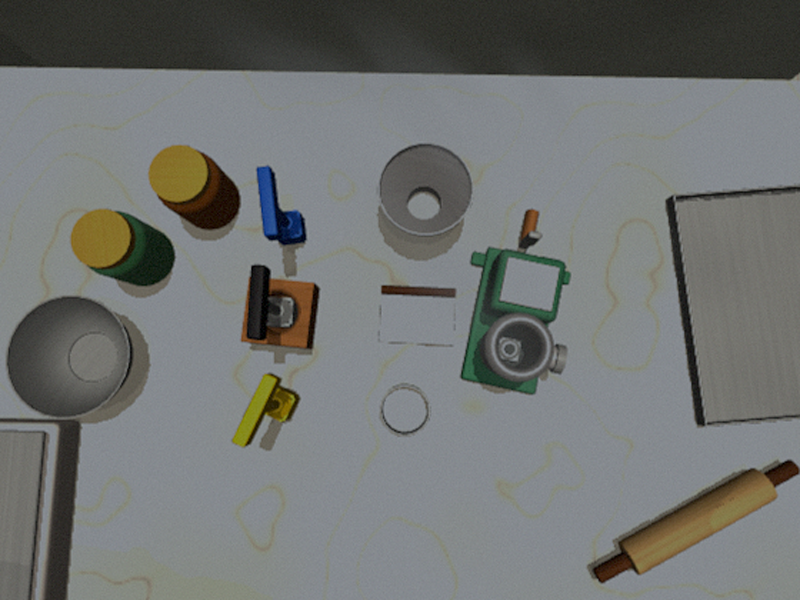

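The black key is the target: its bar sits at about (483,193) in the scene view and (258,302) in the top view. The barrel mouth is at about (277,362) and (518,347), with the nut visible inside. The blue and yellow keys are look-alikes. Next I'll triangulate the bar and the mouth.

```bash
cat >> h.py <<'E'
def proj(ci,P):
    f=210/np.tan(np.radians(ci['vertical_fov'])/2); p=rq(ci['attitude']).inv().apply(np.atleast_2d(P)-ci['position'])
    return np.c_[ci['cx']+f*p[:,0]/-p[:,2], ci['cy']-f*p[:,1]/-p[:,2]]
def ray(ci,uv):
    f=210/np.tan(np.radians(ci['vertical_fov'])/2)
    d=np.array([(uv[0]-ci['cx'])/f,-(uv[1]-ci['cy'])/f,-1]); return ci['position'],rq(ci['attitude']).apply(d)
def atz(ci,uv,z):
    o,d=ray(ci,uv); return o+d*(z-o[2])/d[2]
def tri(rays):
    A=b=0
    for o,d in rays:
        d=d/np.linalg.norm(d);M=np.eye(3)-np.outer(d,d);A=A+M;b=b+M@o
    return np.linalg.solve(A,b)
E
python3 - <<'E'
from h import *
rs=[]
for c,n,(x,y) in(('scene','s0',(338,135)),('top','t0',(181,211))):
    im=cv2.imread(f'pics/{n}.png'); ci=bot.camera_info(c)
    m=(im.max(2)<45).astype(np.uint8)
    k,l,s,cc=cv2.connectedComponentsWithStats(m,connectivity=4)
    i=min(range(1,k),key=lambda j:np.hypot(*(cc[j]-(x,y)))+ (1e3 if s[j,4]<100 else 0))
    pts=np.argwhere(l==i)[:,::-1].astype(np.float32); r=cv2.minAreaRect(pts)
    print(c,s[i],cc[i],r, atz(ci,r[0],.157))
    rs.append(ray(ci,r[0]))
print('bar',tri(rs))
P=atz(bot.camera_info('top'),(518/1.4286,347/1.4286),.13);Q=atz(bot.camera_info('scene'),(277/1.4286,362/1.4286),.13)
print('bore',P,Q,tri([ray(bot.camera_info('top'),(518/1.4286,347/1.4286)),ray(bot.camera_info('scene'),(277/1.4286,362/1.4286))]))
E
```

```text
scene [317 117  44  53 943] [337.13997879 141.15164369] ((339.0588073730469, 142.26470947265625), (52.99728012084961, 42.10637283325195), 85.60128784179688) [0.57886715 0.17685395 0.157     ]
top [173 186  28  52 782] [182.08695652 212.04859335] ((186.75636291503906, 211.91116333007812), (25.57769203186035, 51.297874450683594), 4.085616588592529) [0.56884275 0.17814324 0.157     ]
bar [0.57206094 0.18336278 0.1449374 ]
bore [ 0.52168672 -0.13321759  0.13      ] [ 0.52660642 -0.13882333  0.13      ] [ 0.52186461 -0.13543464  0.11986896]
```

Emit:
carry_out(moves=[[[0,0,0],[-1,-1,-6],8.5],[[0,0,-5],[-6,-5,-9],8.5],[[0,0,-14],[-11,-8,-9],8.5],[[0,0,-14],[-16,-11.5,-9],8.5],[[0,0,-14],[-20.5,-14.5,-9],8.5]])

```text
t: 1.42
eef_pos: [0.3304, 0.4615, 0.3035]
tool_rot: [0.0, 0.002, 1.0, 0.0]
contact_force: [0.8, 0.8, -0.3]
gripper_width: 0.996
```

Emit:
carry_out(moves=[[[0,0,0],[-4,-4.6,0],8.5],[[0,0,0],[-8,-9.2,0],8.5],[[0,0,0],[-12,-13.8,0],8.5],[[0,0,0],[-16,-18.4,0],8.5],[[0,0,0],[-20,-23,0],8.5]])

```text
t: 2.05
eef_pos: [0.529, 0.2313, 0.3034]
tool_rot: [0.0, 0.002, 1.0, 0.0]
contact_force: [0.6, 0.4, 0.4]
gripper_width: 0.998
```

Emit:
carry_out(moves=[[[0,0,0],[-3,-4.5,0],8.5],[[0,0,0],[-3,-4.5,0],8.5]])

```text
t: 2.3
eef_pos: [0.5602, 0.182, 0.3032]
tool_rot: [0.001, 0.006, 1.0, -0.001]
contact_force: [-0.4, -0.1, 0.7]
gripper_width: 0.993
```

Run:
```python
from h import *
st(); ci=bot.camera_info('wrist'); print(ci)
import json
a=bot.read_camera('wrist');save(a,'w1')
print([(round(d['score'],2),np.round(d['location']).tolist(),int(d['region'].sum())) for d in bot.silhouettes('key_grip','wrist')])
for P in [(.57,.183,.157),(.525,.183,.157),(.615,.183,.157)]: print(proj(ci,P))
```

```text
{'t': 2.3, 'eef_pos': [0.5602, 0.182, 0.3032], 'tool_rot': [0.0007, 0.0063, 1.0, -0.0011], 'contact_force': [-0.4305, -0.0783, 0.7413], 'torque': [0.0194, 0.0268, 0.0158], 'gripper_width': 0.9933, 'q': [-0.6535, 0.2649, 0.2896, 1.6715, -0.0772, 1.2163, 1.2116]}
{'vertical_fov': 66.28954070192843, 'cx': 272.1847646497692, 'cy': 208.39314622406903, 'position': array([0.48202075, 0.18347578, 0.46364852]), 'attitude': array([ 0.70248977, -0.11115998, -0.10816335,  0.69458784])}
[(0.96, [279.0, 278.0], 1995), (0.92, [278.0, 190.0], 2198), (0.83, [281.0, 60.0], 2838)]
[[273.50164446 198.08413311]]
[[273.00629333 152.46568157]]
[[273.95593251 239.9209567 ]]
```

View pics/w1.png

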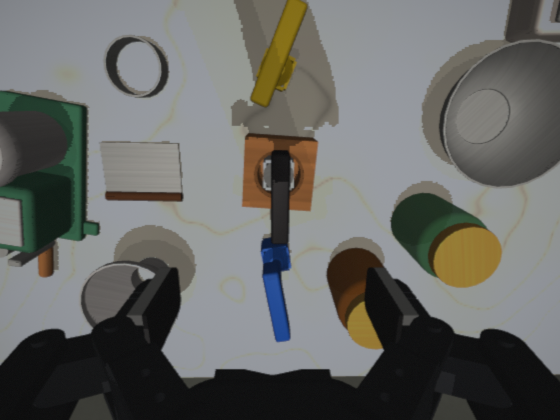

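```bash
python3 - <<'E'
from h import *
im=cv2.imread('pics/w1.png'); ci=bot.camera_info('wrist')
m=np.zeros((420,560),np.uint8); m[146:246,262:300]=(im[146:246,262:300].max(2)<62)
m=cv2.morphologyEx(m,cv2.MORPH_OPEN,np.ones((9,9)))
k,l,s,cc=cv2.connectedComponentsWithStats(m); i=1+np.argmax(s[1:,4]); print(s[i])
for r in range(s[i,1],s[i,1]+s[i,3],8):
    c=np.where(l[r]==i)[0]; print(r,c.min(),c.max(),im[r,(c.min()+c.max())//2])
E
python3 - <<'E'
import sys; sys.path.insert(0,'.')
import os; os.chdir('.')
from h import *
ci=bot.camera_info('wrist')
for z in(.172,):
  for uv in((280,164),(280,202),(280,240)): print(z,uv,atz(ci,uv,z))
E
```

```text
[ 270  150   20   96 1718]
150 274 287 [18 22 31]
158 272 289 [22 21 23]
166 271 289 [23 22 23]
174 271 289 [20 20 21]
182 271 289 [45 45 48]
190 271 288 [45 45 47]
198 271 288 [44 45 47]
206 271 288 [43 42 45]
214 271 288 [41 41 44]
222 272 288 [39 39 40]
230 272 287 [38 38 40]
238 270 287 [38 37 39]
0.172 (280, 164) [0.53068085 0.19497376 0.172     ]
0.172 (280, 202) [0.56681738 0.19510405 0.172     ]
0.172 (280, 240) [0.60577571 0.19524453 0.172     ]
```

Run:
```python
from h import *
ci=bot.camera_info('wrist');ct=bot.camera_info('top');cs=bot.camera_info('scene')
b=cv2.imread('pics/t0.png')
print(b[211,168:196].max(1)); print(b[180:242,182].max(1))
print('top',atz(ct,(181.3,211.5),.172),atz(ct,(181.3,211.5),.157))
print('scene bar top pts',atz(cs,(338,130),.172))
for x in(.52,.53): print(x,proj(ci,[(x,.195,.142),(x,.195,.172),(x+.09,.195,.172)]).round(1).tolist())
# refine: stand edges
print('stand top corners', [atz(ci,u,.055).round(4).tolist() for u in((245,135),(317,138),(309,210),(242,206))])
```

```text
[138 139 139 133 122 107  36  26  26  26  28  37  34  43  38  30   3   4
   0   6  20  44  53  44  49  49  50  42]
[138 140 140 142 136  89  26  39  43  35  41  36  42  38  41  38  43  41
  42  42  41  34  36  36  38  37  36  32  35  40  40  38  36  39  41  36
  39  34  28  34  29  20  26  18  22  16  12  17  19  17   1  10   9  13
   8  12   0   6  98 124  92  92]
top [0.56771161 0.18370615 0.172     ] [0.56939071 0.18769848 0.157     ]
scene bar top pts [0.56727467 0.18717811 0.172     ]
0.52 [[279.4, 148.0], [280.1, 152.2], [279.7, 244.0]]
0.53 [[279.3, 158.1], [280.0, 163.3], [279.7, 253.2]]
stand top corners [[0.5147, 0.1541, 0.055], [0.5187, 0.2438, 0.055], [0.613, 0.2367, 0.055], [0.6071, 0.1474, 0.055]]
```

Emit:
carry_out(moves=[[[0,0,0],[-0.4,1,4],8.5],[[0,0,0],[-0.4,1,7.5],8.5],[[0,0,0],[-0.4,1,7.5],8.5]])

```text
t: 2.78
eef_pos: [0.559, 0.1991, 0.2255]
tool_rot: [-0.003, 0.0, 1.0, -0.001]
contact_force: [0.1, 0.8, 0.2]
gripper_width: 0.998
```

Run:
```python
from h import *
st(); ci=bot.camera_info('wrist'); 
a=bot.read_camera('wrist');save(a,'w2')
t=bot.read_camera('top'); save(t,'t2')
for x in(.52,.61): print(proj(ci,[(x,.186,.172),(x,.195,.172),(x,.204,.172)]).round(1).tolist())
```

```text
{'t': 2.775, 'eef_pos': [0.559, 0.1991, 0.2255], 'tool_rot': [-0.0028, 0.0001, 1.0, -0.0009], 'contact_force': [0.0979, 0.7565, 0.1882], 'torque': [0.0134, 0.0195, -0.0065], 'gripper_width': 0.9981, 'q': [-0.6563, 0.339, 0.2677, 1.7535, -0.101, 1.0683, 1.2166]}
[[252.7, 166.7], [266.1, 166.7], [279.5, 166.7]]
[[254.7, 285.0], [266.7, 285.0], [278.6, 285.0]]
```

View pics/w2.png

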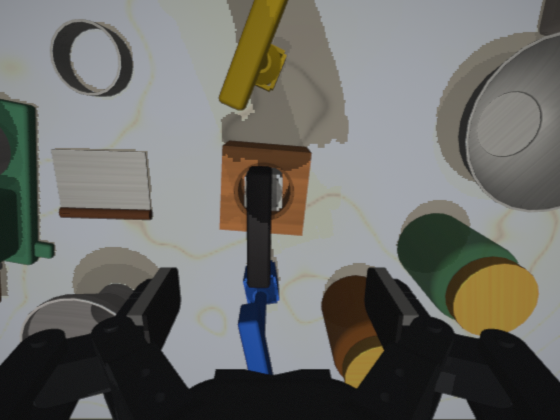

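The bar spans rows 166–287 at column ~259, which puts it at about (0.566, 0.190) and parallel to world x. I'll descend and grip.

Emit:
carry_out(moves=[[[0,0,0],[-0.8,-0.9,1],8.5],[[0,0,0],[-0.8,-0.9,4.5],8.5],[[0,0,0],[-0.8,-0.9,7],8.5],[[0,0,0],[-0.8,-0.9,7],6],[[0,0,0],[-0.8,-0.9,7],3]], newtons=20)

```text
t: 3.5
eef_pos: [0.571, 0.1886, 0.1594]
tool_rot: [0.001, 0.002, 1.0, 0.0]
contact_force: [0.3, 0.1, -0.2]
gripper_width: 0.599
```

Emit:
carry_out(moves=[[[0,0,0],[0,0,0],1],[[0,0,0],[0,0,0],1],[[0,0,0],[0,0,0],0.5],[[0,0,0],[0,0,0],0.5]], newtons=25)

```text
t: 4.0
eef_pos: [0.5698, 0.1887, 0.1581]
tool_rot: [0.0, 0.002, 1.0, 0.0]
contact_force: [-0.0, 0.0, 0.6]
gripper_width: 0.055
```

Run:
```python
from h import *
st()
```

```text
{'t': 4.0, 'eef_pos': [0.5698, 0.1887, 0.1581], 'tool_rot': [0.0001, 0.0017, 1.0, 0.0001], 'contact_force': [-0.0264, 0.0, 0.5783], 'torque': [-0.0572, 0.0042, -0.0008], 'gripper_width': 0.0553, 'q': [-0.6222, 0.418, 0.2587, 1.8088, -0.1299, 0.931, 1.2604]}
```

The fingers closed with nothing between them, so I need to look.

Run:
```python
from h import *
st()
w=bot.read_camera('wrist'); s=bot.read_camera('scene')
save(np.hstack([cv2.resize(w[60:420,100:460],(400,400)),cv2.resize(s[60:240,240:420],(400,400),interpolation=cv2.INTER_CUBIC)]),'m3')
```

```text
{'t': 4.0, 'eef_pos': [0.5698, 0.1887, 0.1581], 'tool_rot': [0.0001, 0.0017, 1.0, 0.0001], 'contact_force': [-0.0264, 0.0, 0.5783], 'torque': [-0.0572, 0.0042, -0.0008], 'gripper_width': 0.0553, 'q': [-0.6222, 0.418, 0.2587, 1.8088, -0.1299, 0.931, 1.2604]}
```

View pics/m3.png

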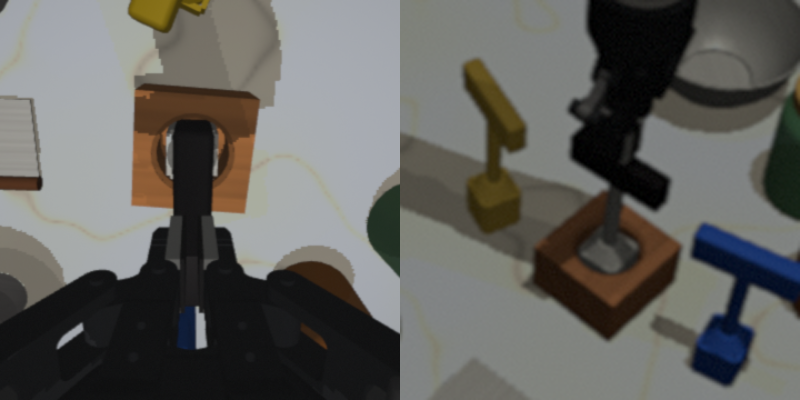

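Run:
```python
from h import *
ci=bot.camera_info('wrist');o=bot.get_obs();t=np.array(o['eef_pos'])
s=lambda P:((proj(ci,P)-[100,60])/.9).round(0).tolist()
print(ci['position'],'TCP',s(t),'tip',s(t-[0,0,.017]),'bar ends top',s([(.525,.189,.172),(.615,.189,.172)]),'bar bottom near',s([(.525,.189,.142)]))
w=cv2.imread('pics/m3.png')[:,:400]; cv2.imwrite('pics/m4.png',cv2.resize(np.clip(w[100:340,110:280].astype(float)*2,0,255).astype(np.uint8),None,fx=2.5,fy=2.5,interpolation=cv2.INTER_CUBIC))
```

```text
[0.49178915 0.18915163 0.31854175] TCP [[191.0, 216.0]] tip [[191.0, 202.0]] bar ends top [[191.0, 134.0], [192.0, 311.0]] bar bottom near [[191.0, 120.0]]
```

View pics/m4.png

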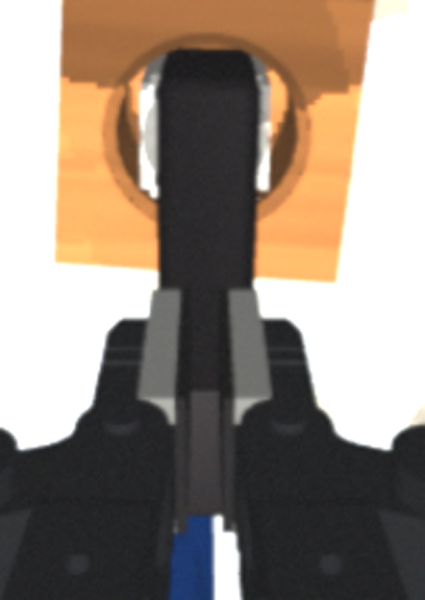

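Emit:
carry_out(moves=[[[0,0,0],[0,0,0],0],[[0,0,0],[0,0,0],0],[[0,0,0],[0,0,0],0]], newtons=25)

```text
t: 4.47
eef_pos: [0.5698, 0.1887, 0.158]
tool_rot: [-0.0, 0.002, 1.0, -0.0]
contact_force: [-1.3, -0.4, 0.6]
gripper_width: 0.001
```

Emit:
carry_out(moves=[[[0,0,0],[0,0,-1.5],0],[[0,0,0],[0,0,-1.5],0]])

```text
t: 4.72
eef_pos: [0.571, 0.189, 0.1748]
tool_rot: [0.001, 0.002, 1.0, 0.001]
contact_force: [1.0, 0.3, -0.1]
gripper_width: 0.001
```

Run:
```python
from h import *
st()
ci=bot.camera_info('wrist')
w=bot.read_camera('wrist');s=bot.read_camera('scene'); save(w,'w5'); save(s,'s5')
w0=cv2.imread('pics/s0.png')[:,:,::-1]
save(np.hstack([cv2.resize(w[80:360,150:430],(400,400)),cv2.resize(s[80:220,260:400],(400,400),interpolation=cv2.INTER_CUBIC)]),'m5')
```

```text
{'t': 4.725, 'eef_pos': [0.571, 0.189, 0.1748], 'tool_rot': [0.0015, 0.0018, 1.0, 0.0007], 'contact_force': [0.9518, 0.2612, -0.0929], 'torque': [-0.0604, 0.0362, -0.0413], 'gripper_width': 0.0005, 'q': [-0.6259, 0.3995, 0.2633, 1.7936, -0.124, 0.9613, 1.2555]}
```

View pics/m5.png

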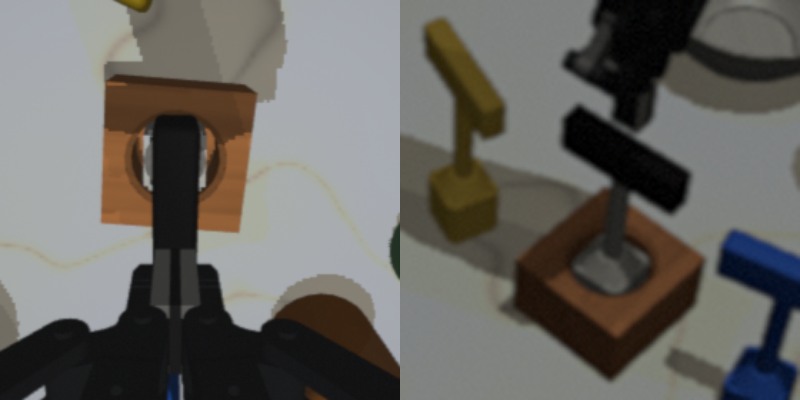

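Run:
```python
from h import *
cs=bot.camera_info('scene'); t=np.array([.571,.189,.1748])
f=lambda P:((proj(cs,P)-[260,80])/.35).round(0).tolist()
print('tcp',f(t),'tip',f(t-[0,0,.017]),'pads',f([t+[dx,0,-.017] for dx in(-.011,.011)]))
for z in(.172,.142,.13): print(z,f([(x,.189,z) for x in(.525,.57,.615)]))
print('stand top',f([(.565+a*.046,.192+b*.046,.055) for a in(-1,1) for b in(-1,1)]))
ci=bot.camera_info('wrist');g=lambda P:((proj(ci,P)-[150,80])/.7).round(0).tolist()
print('wrist tip',g(t-[0,0,.017]),g(t-[.011,0,.017]),g(t))
ct=bot.camera_info('top')
for n in('scene','top'):
  c=bot.camera_info(n)
  print(n,rq(c['attitude']).as_matrix()[:,2])
```

```text
tcp [[230.0, 141.0]] tip [[227.0, 159.0]] pads [[213.0, 151.0], [242.0, 168.0]]
0.172 [[170.0, 109.0], [228.0, 143.0], [288.0, 179.0]]
0.142 [[167.0, 141.0], [224.0, 175.0], [282.0, 211.0]]
0.13 [[166.0, 154.0], [222.0, 188.0], [280.0, 223.0]]
stand top [[114.0, 260.0], [196.0, 180.0], [223.0, 331.0], [304.0, 246.0]]
wrist tip [[175.0, 234.0]] [[174.0, 210.0]] [[175.0, 253.0]]
scene [ 0.35699766 -0.4191585   0.8347807 ]
top [-0.11459034 -0.00521843  0.99339913]
```

The scene view shows the fingertips about 36 mm higher than the stated tool geometry implies, and well above the bar. The bar itself is where I predicted. I'll reopen and go deeper in stages, watching the force.

Emit:
carry_out(moves=[[[0,0,0],[0,0,0],6],[[0,0,0],[0,0,0],6],[[0,0,0],[0.2,0,0],6],[[0,0,0],[0.2,0,1.5],6],[[0,0,0],[0.2,0,2.5],6]])

```text
t: 5.45
eef_pos: [0.5671, 0.1885, 0.1465]
tool_rot: [-0.001, 0.002, 1.0, -0.0]
contact_force: [0.2, 0.0, 0.4]
gripper_width: 0.7
```

Emit:
carry_out(moves=[[[0,0,0],[0,0,1],6],[[0,0,0],[0,0,1.8],4],[[0,0,0],[0,0,1.8],2],[[0,0,0],[0,0,1.8],1],[[0,0,0],[0,0,1.8],0.5]], newtons=20)

```text
t: 6.08
eef_pos: [0.5674, 0.1886, 0.1298]
tool_rot: [-0.0, 0.002, 1.0, -0.0]
contact_force: [-0.2, -0.4, -4.6]
gripper_width: 0.205
```

Emit:
carry_out(moves=[[[0,0,0],[0,0,0],0.5],[[0,0,0],[0,0,0],0.5]])

```text
t: 6.32
eef_pos: [0.5677, 0.1887, 0.1299]
tool_rot: [-0.0, 0.002, 1.0, -0.0]
contact_force: [0.4, -0.8, -4.2]
gripper_width: 0.203
```

Gripped: the opening reads 0.205, about 17.5 mm. Now I'll grip harder, lift, and carry the key to a spot where the wrist camera looks straight down the bore.

Emit:
carry_out(moves=[[[0,0,0],[0,0,0],0.5],[[0,0,0],[0,0,0],0.5],[[0,0,0],[0,0,-4],0.5],[[0,0,0],[0,0,-9],0.5],[[0,0,0],[0,0,-14],0.5]], newtons=60)

```text
t: 6.95
eef_pos: [0.5675, 0.1885, 0.2713]
tool_rot: [-0.0, 0.002, 1.0, -0.0]
contact_force: [0.8, 1.2, -4.3]
gripper_width: 0.198
```

Emit:
carry_out(moves=[[[0,0,0],[0,0,-3],0.5],[[0,0,0],[-0.5,-5,-3],0.5],[[0,0,0],[-1,-10,-3],0.5],[[0,0,0],[-1.5,-15,-3],0.5],[[0,0,0],[-2,-20,-3],0.5]])

```text
t: 7.58
eef_pos: [0.5869, -0.013, 0.3001]
tool_rot: [0.0, 0.002, 1.0, 0.0]
contact_force: [0.5, 0.2, -5.1]
gripper_width: 0.195
```

Emit:
carry_out(moves=[[[0,0,0],[-0.5,-5,0],0.5],[[0,0,0],[-1.2,-10,0],0.5],[[0,0,0],[-1.2,-12.4,0],0.5],[[0,0,0],[-1.2,-12.4,0],0.5]])

```text
t: 8.07
eef_pos: [0.5979, -0.1387, 0.2999]
tool_rot: [-0.0, 0.004, 1.0, -0.001]
contact_force: [-0.6, 1.0, -4.0]
gripper_width: 0.195
```

Run:
```python
from h import *
import pickle
st(); ci=bot.camera_info('wrist'); print(ci)
w=bot.read_camera('wrist');save(w,'w6')
pickle.dump(ci,open('ci6.p','wb'))
v=np.clip(w.astype(float)*1.5,0,255).astype(np.uint8)
u,vv=proj(ci,(.522,-.136,.13))[0]; print(u,vv)
u,vv=int(u),int(vv); y0=max(0,vv-60);x0=u-60
t=cv2.cvtColor(cv2.imread('pics/t0.png'),cv2.COLOR_BGR2RGB)
save(np.hstack([cv2.resize(v[y0:y0+100,x0:x0+100],(400,400),interpolation=cv2.INTER_CUBIC),cv2.resize(w[:,140:560],(400,400))]),'m6'); print(x0,y0)
```

```text
{'t': 8.075, 'eef_pos': [0.5979, -0.1387, 0.2999], 'tool_rot': [-0.0002, 0.0042, 1.0, -0.0006], 'contact_force': [-0.6034, 0.9959, -4.0418], 'torque': [0.0655, -0.0192, -0.0167], 'gripper_width': 0.1954, 'q': [-0.2124, 0.3234, 0.4423, 1.6251, -0.1436, 1.2259, 1.821]}
{'vertical_fov': 66.28954070192843, 'cx': 272.1847646497692, 'cy': 208.39314622406903, 'position': array([ 0.51996407, -0.13766723,  0.46050291]), 'attitude': array([ 0.70121847, -0.11002631, -0.10802594,  0.69607274])}
274.46428585668326 107.68096323101489
214 47
```

View pics/m6.png

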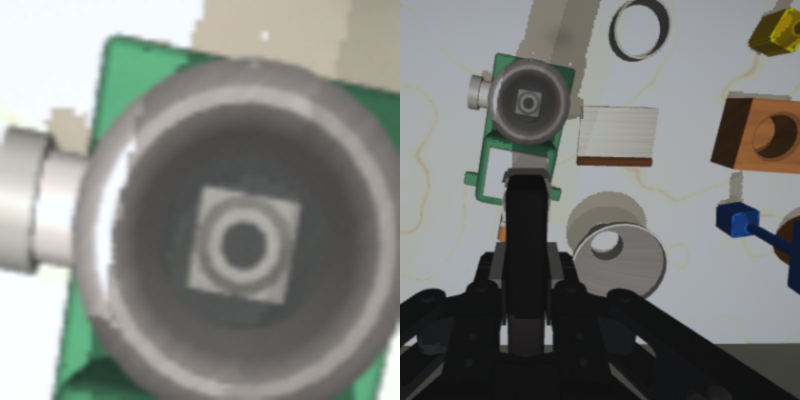

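Run:
```python
from h import *
import pickle
ci=pickle.load(open('ci6.p','rb')); w=cv2.imread('pics/w6.png')
print('nut',atz(ci,(275.1,108.4),.046))
t=np.array([.5979,-.1387,.2999+.027])
print('ends near top/bot, far top',proj(ci,[t+[-.045,0,.015],t+[-.045,0,-.015],t+[.045,0,.015]]).round(1).tolist())
m=w.max(2)
c=272; print('col',c,{r:int(m[r,c]) for r in range(170,205,2)},{r:int(m[r,c]) for r in range(345,400,3)})
for r in (200,215,230): print(r,m[r,235:310:1].tolist())
# mouth ellipse
g=cv2.GaussianBlur(cv2.cvtColor(w,cv2.COLOR_BGR2GRAY),(5,5),1.2)
h=cv2.HoughCircles(g,cv2.HOUGH_GRADIENT_ALT,1.2,5,param1=80,param2=.6,minRadius=20,maxRadius=55)
for q in (h[0] if h is not None else []):
    if abs(q[0]-275)<15 and abs(q[1]-108)<15: print('circ',q,atz(ci,q[:2],.13))
```

```text
nut [ 0.52336797 -0.13479846  0.046     ]
ends near top/bot, far top [[270.7, 195.9], [271.1, 178.9], [272.4, 381.5]]
col 272 {170: 110, 172: 111, 174: 109, 176: 80, 178: 54, 180: 54, 182: 52, 184: 19, 186: 14, 188: 15, 190: 17, 192: 15, 194: 15, 196: 16, 198: 19, 200: 20, 202: 19, 204: 21} {345: 34, 348: 33, 351: 32, 354: 31, 357: 33, 360: 31, 363: 31, 366: 29, 369: 29, 372: 29, 375: 22, 378: 18, 381: 16, 384: 17, 387: 20, 390: 18, 393: 18, 396: 19, 399: 19}
200 [180, 180, 179, 180, 180, 180, 180, 180, 180, 180, 179, 176, 173, 171, 163, 133, 76, 28, 16, 18, 17, 19, 19, 19, 19, 21, 18, 19, 19, 21, 19, 19, 17, 18, 19, 20, 19, 20, 18, 18, 18, 17, 17, 17, 18, 19, 18, 18, 19, 19, 18, 19, 19, 19, 18, 17, 17, 20, 20, 46, 74, 88, 90, 98, 110, 112, 112, 111, 111, 111, 109, 106, 101, 99, 127]
215 [171, 170, 169, 169, 168, 159, 145, 143, 130, 121, 116, 122, 133, 124, 107, 89, 36, 18, 18, 20, 20, 21, 22, 22, 21, 22, 21, 23, 23, 23, 22, 23, 22, 21, 23, 22, 21, 22, 22, 23, 22, 23, 23, 23, 21, 24, 22, 23, 24, 22, 23, 23, 24, 22, 21, 20, 21, 19, 19, 28, 69, 106, 133, 165, 173, 173, 173, 174, 173, 173, 174, 174, 173, 174, 174]
230 [175, 175, 175, 174, 173, 173, 173, 173, 173, 162, 126, 73, 110, 157, 159, 136, 63, 22, 18, 18, 22, 20, 20, 22, 21, 20, 22, 21, 21, 21, 21, 21, 22, 21, 21, 20, 23, 22, 23, 23, 23, 23, 23, 22, 22, 22, 23, 22, 23, 23, 24, 22, 23, 22, 20, 20, 20, 20, 26, 63, 119, 157, 163, 170, 173, 173, 174, 173, 174, 173, 174, 173, 174, 174, 174]
circ [273.6      106.8       36.703114] [ 0.52116968 -0.13684243  0.13      ]
circ [273.6      106.8       47.149597] [ 0.52116968 -0.13684243  0.13      ]
```

The nut's corners give its flats about 9.7° clockwise of the key's. The bore axis is at about (0.522, -0.1365). I'll move over it, turn 9.7°, and come down to the mouth.

Emit:
carry_out(moves=[[[0,0,5],[4,0.2,0],0.5],[[0,0,9.7],[7.5,0.2,0],0.5],[[0,0,9.7],[7.5,0.2,2],0.5],[[0,0,9.7],[7.5,0.2,4],0.5],[[0,0,9.7],[7.5,0.2,4],0.5]])

```text
t: 8.75
eef_pos: [0.5227, -0.1312, 0.2588]
tool_rot: [-0.002, 0.085, 0.996, 0.0]
contact_force: [-0.5, 0.6, -4.4]
gripper_width: 0.195
```

Run:
```python
from h import *
st()
s=bot.read_camera('scene');t=bot.read_camera('top');w=bot.read_camera('wrist')
save(np.hstack([cv2.resize(s[140:340,120:320],(400,400),interpolation=cv2.INTER_CUBIC),cv2.resize(w[40:300,140:400],(400,400),interpolation=cv2.INTER_CUBIC)]),'m7')
```

```text
{'t': 8.75, 'eef_pos': [0.5227, -0.1312, 0.2588], 'tool_rot': [-0.0016, 0.0851, 0.9964, 0.0004], 'contact_force': [-0.513, 0.6278, -4.4404], 'torque': [0.017, 0.0508, -0.0083], 'gripper_width': 0.1951, 'q': [-0.2643, 0.2189, 0.4681, 1.8494, -0.1105, 1.1019, 1.645]}
```

View pics/m7.png

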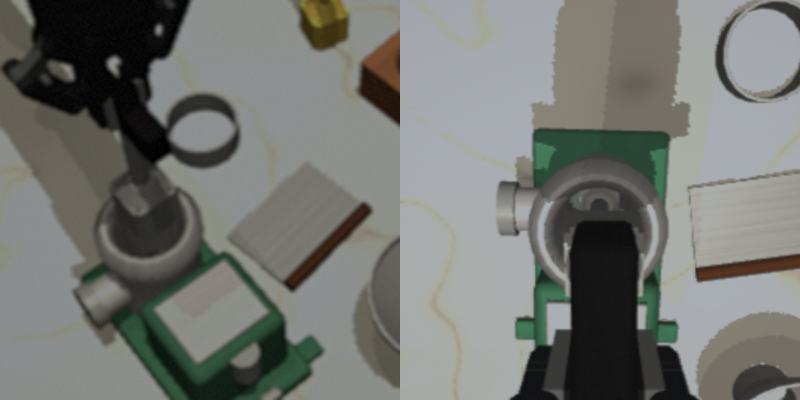

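Emit:
carry_out(moves=[[[0,0,0],[0,-0.4,0],0.5],[[0,0,0],[0,-0.4,0.8],0.5],[[0,0,0],[0,-0.4,1.6],0.5],[[0,0,0],[0,-0.4,1.6],0.5]])

```text
t: 9.4
eef_pos: [0.5222, -0.1369, 0.2429]
tool_rot: [-0.001, 0.086, 0.996, -0.0]
contact_force: [-0.5, -0.6, -3.4]
gripper_width: 0.197
```

```bash
python3 -c "
from h import *
st()"
```

```text
{'t': 9.4, 'eef_pos': [0.5222, -0.1369, 0.2429], 'tool_rot': [-0.0011, 0.0863, 0.9963, -0.0], 'contact_force': [-0.4642, -0.6087, -3.378], 'torque': [-0.0224, 0.0611, -0.0088], 'gripper_width': 0.1968, 'q': [-0.252, 0.2364, 0.4689, 1.868, -0.1208, 1.0672, 1.6624]}
```

Emit:
carry_out(moves=[[[0,0,0],[0,0,0.4],0.5],[[0,0,0],[0,0,0.8],0.5],[[0,0,0],[0,0,0.8],0.5]])

```text
t: 9.78
eef_pos: [0.5226, -0.1369, 0.2355]
tool_rot: [-0.0, 0.086, 0.996, 0.0]
contact_force: [-0.5, -0.2, -5.7]
gripper_width: 0.198
```

Emit:
carry_out(moves=[[[0,0,0],[0,0,0.4],0.5],[[0,0,0],[0,0,0.8],0.5],[[0,0,0],[0,0,1.2],0.5],[[0,0,0],[0,0,1.2],0.5]])

```text
t: 10.28
eef_pos: [0.5227, -0.137, 0.2235]
tool_rot: [-0.0, 0.086, 0.996, -0.0]
contact_force: [-1.0, 0.7, -4.6]
gripper_width: 0.195
```

Emit:
carry_out(moves=[[[0,0,0],[0,0,1],0.5],[[0,0,0],[0,0,2],0.5],[[0,0,0],[0,0,3],0.5],[[0,0,0],[0,0,4],0.5],[[0,0,0],[0,0,4],0.5]])

```text
t: 10.9
eef_pos: [0.5226, -0.1372, 0.183]
tool_rot: [-0.001, 0.086, 0.996, -0.0]
contact_force: [-1.2, 0.2, -5.6]
gripper_width: 0.194
```

Emit:
carry_out(moves=[[[0,0,0],[0,0,0.4],0.5],[[0,0,0],[0,0,0.8],0.5],[[0,0,0],[0,0,1.2],0.5],[[0,0,0],[0,0,1.2],0.5]])

```text
t: 11.4
eef_pos: [0.5229, -0.137, 0.1716]
tool_rot: [-0.0, 0.086, 0.996, -0.0]
contact_force: [-1.2, 2.0, -5.1]
gripper_width: 0.193
```

Emit:
carry_out(moves=[[[0,0,0],[0,0,0.3],0.5],[[0,0,0],[0,0,0.6],0.5],[[0,0,0],[0,0,0.6],0.5]])

```text
t: 11.78
eef_pos: [0.5229, -0.137, 0.1657]
tool_rot: [-0.0, 0.086, 0.996, -0.0]
contact_force: [-1.7, 0.9, -5.9]
gripper_width: 0.196
```

Emit:
carry_out(moves=[[[0,0,0],[0,0,0.2],0.5],[[0,0,0],[0,0,0.2],0.5]])

```text
t: 12.02
eef_pos: [0.5229, -0.1371, 0.1638]
tool_rot: [-0.0, 0.086, 0.996, -0.0]
contact_force: [-1.3, 2.2, -5.2]
gripper_width: 0.193
```

Emit:
carry_out(moves=[[[0,0,0],[0,0,0.2],0.5],[[0,0,0],[0,0,0.3],0.5],[[0,0,0],[0,0,0.3],0.5]])

```text
t: 12.4
eef_pos: [0.5229, -0.1371, 0.1608]
tool_rot: [-0.0, 0.086, 0.996, 0.0]
contact_force: [-1.4, 1.0, -5.0]
gripper_width: 0.199
```

Emit:
carry_out(moves=[[[0,0,0],[0,0,0.2],0.5],[[0,0,0],[0,0,0.3],0.5],[[0,0,0],[0,0,0.3],0.5]])

```text
t: 12.78
eef_pos: [0.5229, -0.137, 0.1578]
tool_rot: [-0.0, 0.086, 0.996, -0.0]
contact_force: [-1.8, 0.8, -4.7]
gripper_width: 0.195
```

Emit:
carry_out(moves=[[[0,0,0],[0,0,0.2],0.5],[[0,0,0],[0,0,0.2],0.5]])

```text
t: 13.02
eef_pos: [0.5229, -0.137, 0.1558]
tool_rot: [-0.0, 0.086, 0.996, 0.0]
contact_force: [-1.9, 2.0, -4.6]
gripper_width: 0.197
```

Emit:
carry_out(moves=[[[0,0,0],[0,0,0.1],0.5],[[0,0,0],[0,0,0.1],0.5]])

```text
t: 13.28
eef_pos: [0.5229, -0.137, 0.1549]
tool_rot: [-0.0, 0.086, 0.996, 0.0]
contact_force: [-2.5, 2.2, -3.7]
gripper_width: 0.2
```

Emit:
carry_out(moves=[[[0,0,0],[0,0,0.1],0.5],[[0,0,0],[0,0,0.1],0.5]])

```text
t: 13.52
eef_pos: [0.5229, -0.1371, 0.1539]
tool_rot: [-0.0, 0.086, 0.996, 0.0]
contact_force: [-1.7, 2.4, -4.4]
gripper_width: 0.194
```

Emit:
carry_out(moves=[[[0,0,0],[0,0,0.1],0.5],[[0,0,0],[0,0,0.1],0.5]])

```text
t: 13.78
eef_pos: [0.5233, -0.1371, 0.1537]
tool_rot: [0.0, 0.086, 0.996, 0.0]
contact_force: [-5.4, 1.6, 5.0]
gripper_width: 0.196
```

Contact is at eef z 0.1537, where the predicted home height is 0.154 and the nut-top stop would be 0.164. The push is about 9 N, so the key is home. I'll turn clockwise in steps, watching the torque.

Emit:
carry_out(moves=[[[0,0,0],[0,0,0],0.5],[[0,0,2],[0,0,0],0.5],[[0,0,4],[0,0,0],0.5],[[0,0,6],[0,0,0],0.5],[[0,0,8],[0,0,0],0.5]])

```text
t: 14.4
eef_pos: [0.5232, -0.1369, 0.1537]
tool_rot: [0.0, 0.156, 0.988, 0.0]
contact_force: [-5.2, 2.2, 6.7]
gripper_width: 0.195
```

```bash
python3 -c "
from h import *
st()"
```

```text
{'t': 14.4, 'eef_pos': [0.5232, -0.1369, 0.1537], 'tool_rot': [0.0002, 0.1557, 0.9878, 0.0002], 'contact_force': [-5.157, 2.2273, 6.6726], 'torque': [0.9779, 1.4211, 0.2344], 'gripper_width': 0.1953, 'q': [-0.2395, 0.3484, 0.4716, 1.962, -0.2037, 0.8765, 1.5969]}
```

Emit:
carry_out(moves=[[[0,0,2],[0,0,0],0.5],[[0,0,4],[0,0,0],0.5],[[0,0,6],[0,0,0],0.5],[[0,0,8],[0,0,0],0.5],[[0,0,10],[0,0,0],0.5]])

```text
t: 15.02
eef_pos: [0.5236, -0.1367, 0.1537]
tool_rot: [0.0, 0.241, 0.971, 0.0]
contact_force: [-3.9, 4.1, 5.4]
gripper_width: 0.201
```

```bash
python3 -c "
from h import *
st()"
```

```text
{'t': 15.025, 'eef_pos': [0.5236, -0.1367, 0.1537], 'tool_rot': [0.0005, 0.241, 0.9705, 0.0003], 'contact_force': [-3.9332, 4.107, 5.399], 'torque': [1.0167, 1.126, 0.3329], 'gripper_width': 0.2011, 'q': [-0.2706, 0.3538, 0.5112, 1.9636, -0.223, 0.8776, 1.4415]}
```

Emit:
carry_out(moves=[[[0,0,2],[0,0,0],0.5],[[0,0,4],[0,0,0],0.5],[[0,0,6],[0,0,0],0.5],[[0,0,8],[0,0,0],0.5]])

```text
t: 15.52
eef_pos: [0.5236, -0.1368, 0.1537]
tool_rot: [0.0, 0.308, 0.951, 0.0]
contact_force: [-4.2, 2.3, 6.0]
gripper_width: 0.197
```

```bash
python3 -c "
from h import *
st()"
```

```text
{'t': 15.525, 'eef_pos': [0.5236, -0.1368, 0.1537], 'tool_rot': [0.0005, 0.3081, 0.9514, 0.0003], 'contact_force': [-4.24, 2.2927, 5.9779], 'torque': [0.9848, 1.1835, 0.3827], 'gripper_width': 0.1967, 'q': [-0.2955, 0.3587, 0.5437, 1.9651, -0.2388, 0.8792, 1.3178]}
```

Emit:
carry_out(moves=[[[0,0,2],[0,0,0],0.5],[[0,0,4],[0,0,0],0.5],[[0,0,6],[0,0,0],0.5]])

```text
t: 15.9
eef_pos: [0.5235, -0.1368, 0.1537]
tool_rot: [0.0, 0.357, 0.934, 0.0]
contact_force: [-4.0, 3.6, 5.2]
gripper_width: 0.201
```

```bash
python3 -c "
from h import *
st()"
```

```text
{'t': 15.9, 'eef_pos': [0.5235, -0.1368, 0.1537], 'tool_rot': [0.0004, 0.3574, 0.9339, 0.0003], 'contact_force': [-3.9712, 3.633, 5.1932], 'torque': [1.0346, 1.2557, 0.2813], 'gripper_width': 0.2008, 'q': [-0.3144, 0.3628, 0.5684, 1.9662, -0.2511, 0.8805, 1.2255]}
```

Emit:
carry_out(moves=[[[0,0,2],[0,0,0],0.5],[[0,0,4],[0,0,0],0.5]])

```text
t: 16.15
eef_pos: [0.5235, -0.1368, 0.1537]
tool_rot: [0.0, 0.39, 0.921, 0.0]
contact_force: [-4.6, 3.4, 5.2]
gripper_width: 0.197
```

```bash
python3 -c "
from h import *
st()"
```

```text
{'t': 16.15, 'eef_pos': [0.5235, -0.1368, 0.1537], 'tool_rot': [0.0004, 0.3898, 0.9209, 0.0003], 'contact_force': [-4.6097, 3.3509, 5.162], 'torque': [0.9707, 1.2137, 0.2931], 'gripper_width': 0.1969, 'q': [-0.327, 0.3657, 0.5851, 1.9669, -0.2595, 0.8816, 1.1641]}
```

Emit:
carry_out(moves=[[[0,0,2],[0,0,0],0.5],[[0,0,4],[0,0,0],0.5],[[0,0,5],[0,0,0],0.5]])

```text
t: 16.52
eef_pos: [0.5235, -0.1368, 0.1537]
tool_rot: [0.0, 0.429, 0.903, 0.0]
contact_force: [-3.9, 3.8, 6.2]
gripper_width: 0.193
```

```bash
python3 -c "
from h import *
st()"
```

```text
{'t': 16.525, 'eef_pos': [0.5235, -0.1368, 0.1537], 'tool_rot': [0.0004, 0.4294, 0.9031, 0.0003], 'contact_force': [-3.9289, 3.7839, 6.1797], 'torque': [0.9975, 1.2534, 0.3375], 'gripper_width': 0.1925, 'q': [-0.3429, 0.3695, 0.6061, 1.9678, -0.2702, 0.883, 1.088]}
```

Emit:
carry_out(moves=[[[0,0,2],[0,0,0],0.5],[[0,0,4],[0,0,0],0.5],[[0,0,5],[0,0,0],0.5]])

```text
t: 16.9
eef_pos: [0.5235, -0.1368, 0.1537]
tool_rot: [0.0, 0.468, 0.884, 0.0]
contact_force: [-4.6, 1.2, 6.4]
gripper_width: 0.197
```

```bash
python3 -c "
from h import *
st()"
```

```text
{'t': 16.9, 'eef_pos': [0.5235, -0.1368, 0.1537], 'tool_rot': [0.0003, 0.4683, 0.8836, 0.0003], 'contact_force': [-4.6149, 1.2294, 6.3749], 'torque': [0.9592, 1.2734, 0.4035], 'gripper_width': 0.1968, 'q': [-0.3587, 0.3736, 0.6272, 1.9687, -0.2812, 0.8845, 1.0119]}
```

Emit:
carry_out(moves=[[[0,0,2],[0,0,0],0.5],[[0,0,4],[0,0,0],0.5],[[0,0,4],[0,0,0],0.5]])

```text
t: 17.27
eef_pos: [0.5236, -0.1368, 0.1537]
tool_rot: [0.0, 0.498, 0.867, 0.0]
contact_force: [-4.2, 3.8, 6.2]
gripper_width: 0.199
```

```bash
python3 -c "
from h import *
st()"
```

```text
{'t': 17.275, 'eef_pos': [0.5236, -0.1368, 0.1537], 'tool_rot': [0.0004, 0.4983, 0.867, 0.0002], 'contact_force': [-4.2346, 3.7824, 6.1537], 'torque': [0.9344, 1.3404, 0.5976], 'gripper_width': 0.1986, 'q': [-0.3715, 0.3771, 0.6443, 1.9693, -0.2898, 0.8858, 0.952]}
```

Emit:
carry_out(moves=[[[0,0,2],[0,0,0],0.5],[[0,0,4],[0,0,0],0.5],[[0,0,4],[0,0,0],0.5]])

```text
t: 17.65
eef_pos: [0.5236, -0.1368, 0.1537]
tool_rot: [0.0, 0.528, 0.849, 0.0]
contact_force: [-3.6, 2.7, 5.3]
gripper_width: 0.194
```

```bash
python3 -c "
from h import *
st()"
```

```text
{'t': 17.65, 'eef_pos': [0.5236, -0.1368, 0.1537], 'tool_rot': [0.0004, 0.5279, 0.8493, 0.0001], 'contact_force': [-3.602, 2.6528, 5.3358], 'torque': [0.893, 1.3184, 0.8628], 'gripper_width': 0.1936, 'q': [-0.3843, 0.3808, 0.6613, 1.9699, -0.2988, 0.8872, 0.892]}
```

The torque climbed 0.34 → 0.40 → 0.60 → 0.86 N m, the mounting slope of the dead stop, so the nut is tight. I'll unwind the load a little and check the residual.

Emit:
carry_out(moves=[[[0,0,-2],[0,0,0],0.5],[[0,0,-4],[0,0,0],0.5],[[0,0,-6],[0,0,0],0.5],[[0,0,-8],[0,0,0],0.5]])

```text
t: 18.15
eef_pos: [0.5235, -0.1367, 0.1537]
tool_rot: [0.0, 0.467, 0.884, 0.0]
contact_force: [-3.1, 2.6, 6.6]
gripper_width: 0.196
```

```bash
python3 -c "
from h import *
st()"
```

```text
{'t': 18.15, 'eef_pos': [0.5235, -0.1367, 0.1537], 'tool_rot': [0.0003, 0.4675, 0.884, 0.0004], 'contact_force': [-3.0522, 2.6058, 6.5557], 'torque': [1.0123, 1.2877, 0.2215], 'gripper_width': 0.1962, 'q': [-0.3582, 0.3734, 0.6265, 1.9687, -0.2808, 0.8845, 1.0134]}
```

Emit:
carry_out(moves=[[[0,0,-3],[0,0,0],0.5],[[0,0,-3],[0,0,-0.5],0.5],[[0,0,-3],[0,0,-1.2],0.5],[[0,0,-3],[0,0,-2],0.5]])

```text
t: 18.65
eef_pos: [0.5234, -0.1374, 0.1736]
tool_rot: [0.001, 0.446, 0.895, -0.0]
contact_force: [-0.3, 1.2, -5.1]
gripper_width: 0.195
```

Emit:
carry_out(moves=[[[0,0,0],[0,0,-2],0.5],[[0,0,0],[0,0,-4],0.5],[[0,0,0],[0,0,-6],0.5],[[0,0,0],[0,0,-9],0.5],[[0,0,0],[0,0,-12],0.5]])

```text
t: 19.27
eef_pos: [0.5233, -0.1383, 0.2948]
tool_rot: [0.001, 0.446, 0.895, -0.0]
contact_force: [1.1, -0.1, -4.6]
gripper_width: 0.194
```

```bash
python3 -c "
from h import *
o=st(); r=rq(o['tool_rot']); print(r.as_matrix().round(3))
d=np.array([.5675,.1887,.300])-o['eef_pos']; print('tool shift cm',r.inv().apply(d)*100, 'turn deg', np.degrees((r.inv()*R.from_quat([0,1,0,0])).as_rotvec()))
s=bot.read_camera('scene'); save(s,'s8')
w=bot.read_camera('wrist'); save(w,'w8')
cv2.imwrite('pics/m8.png',np.hstack([cv2.resize(cv2.imread('pics/s8.png')[40:340,120:420],(400,400)),cv2.resize(cv2.imread('pics/w8.png')[:,70:490],(400,400))]))"
```

```text
{'t': 19.275, 'eef_pos': [0.5233, -0.1383, 0.2948], 'tool_rot': [0.0012, 0.4462, 0.8949, -0.0002], 'contact_force': [1.0816, -0.1197, -4.5876], 'torque': [0.012, -0.0466, -0.0022], 'gripper_width': 0.1942, 'q': [-0.4317, 0.2035, 0.68, 1.8095, -0.1372, 1.1741, 0.937]}
[[-0.602  0.799  0.002]
 [ 0.799  0.602 -0.001]
 [-0.002  0.001 -1.   ]]
tool shift cm [23.45423175 23.21712514 -0.55848643] turn deg [-2.31503145e-02  1.37952407e-01 -5.29969309e+01]
```

View pics/m8.png

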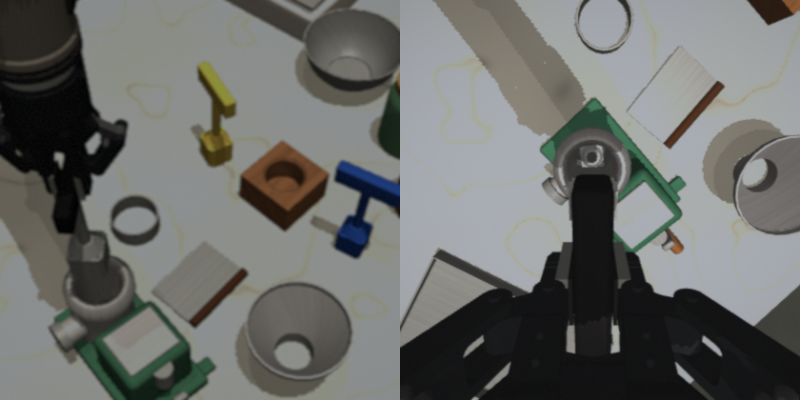

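Emit:
carry_out(moves=[[[0,0,-8],[3,3,-0.5],0.5],[[0,0,-17],[7,7,-0.5],0.5],[[0,0,-26],[11,11,-0.5],0.5],[[0,0,-35],[15,15,-0.5],0.5],[[0,0,-44],[19,19,-0.5],0.5]])

```text
t: 20.0
eef_pos: [0.56, 0.1302, 0.297]
tool_rot: [0.0, 0.076, 0.997, -0.0]
contact_force: [1.0, -0.7, -4.0]
gripper_width: 0.196
```

```bash
python3 -c "
from h import *
o=st(); r=rq(o['tool_rot'])
d=np.array([.5677,.1887,.300])-o['eef_pos']; print('tool shift cm',r.inv().apply(d)*100, 'turn deg', np.degrees((r.inv()*R.from_quat([0,1,0,0])).as_rotvec()))"
```

```text
{'t': 20.0, 'eef_pos': [0.56, 0.1302, 0.297], 'tool_rot': [0.0001, 0.0755, 0.9971, -0.0003], 'contact_force': [0.9605, -0.7079, -4.0145], 'torque': [0.004, -0.0872, -0.0248], 'gripper_width': 0.1957, 'q': [-0.6801, 0.25, 0.4217, 1.7186, -0.1083, 1.1962, 1.1893]}
tool shift cm [ 0.12082716  5.89953457 -0.30603789] turn deg [-3.62649165e-02  6.56366970e-03 -8.66260482e+00]
```

Emit:
carry_out(moves=[[[0,0,-5],[0.1,3,0],0.5],[[0,0,-8.7],[0.1,5.6,0],0.5],[[0,0,-8.7],[0.1,5.6,4],0.5],[[0,0,-8.7],[0.1,5.6,8],0.5],[[0,0,-8.7],[0.1,5.6,8],0.5]])

```text
t: 20.62
eef_pos: [0.5653, 0.1829, 0.2146]
tool_rot: [-0.003, 0.002, 1.0, -0.002]
contact_force: [0.3, -0.1, -4.2]
gripper_width: 0.198
```

Emit:
carry_out(moves=[[[0,0,0],[0,0,0],0.5]])

```text
t: 20.75
eef_pos: [0.5688, 0.1842, 0.2194]
tool_rot: [0.001, 0.002, 1.0, 0.0]
contact_force: [0.7, -0.7, -2.6]
gripper_width: 0.2
```

Emit:
carry_out(moves=[[[0,0,0],[0,0.4,0],0.5],[[0,0,0],[0,0.4,0.5],0.5],[[0,0,0],[0,0.4,1],0.5],[[0,0,0],[0,0.4,1],0.5]])

```text
t: 21.25
eef_pos: [0.5672, 0.1884, 0.2075]
tool_rot: [-0.0, 0.002, 1.0, -0.0]
contact_force: [0.6, 0.0, -4.1]
gripper_width: 0.196
```

Emit:
carry_out(moves=[[[0,0,0],[0,0,1],0.5],[[0,0,0],[0,0,2],0.5],[[0,0,0],[0,0,3],0.5],[[0,0,0],[0,0,4],0.5],[[0,0,0],[0,0,4],0.5]])

```text
t: 21.88
eef_pos: [0.5669, 0.1883, 0.1668]
tool_rot: [-0.001, 0.002, 1.0, -0.0]
contact_force: [-0.2, 0.3, -4.2]
gripper_width: 0.198
```

Emit:
carry_out(moves=[[[0,0,0],[0,0,0.7],0.5],[[0,0,0],[0,0,1.4],0.5],[[0,0,0],[0,0,2.1],0.5],[[0,0,0],[0,0,2.8],0.5],[[0,0,0],[0,0,3.2],0.5]])

```text
t: 22.5
eef_pos: [0.5674, 0.1884, 0.1354]
tool_rot: [-0.0, 0.002, 1.0, -0.0]
contact_force: [0.0, -0.7, -4.3]
gripper_width: 0.195
```

Emit:
carry_out(moves=[[[0,0,0],[0,0,0.2],0.5],[[0,0,0],[0,0,0.4],0.5],[[0,0,0],[0,0,0.4],0.5]])

```text
t: 22.88
eef_pos: [0.5676, 0.1886, 0.132]
tool_rot: [0.0, 0.002, 1.0, 0.0]
contact_force: [-0.6, -1.2, -4.2]
gripper_width: 0.195
```

Emit:
carry_out(moves=[[[0,0,0],[0,0,0.1],0.5],[[0,0,0],[0,0,0.2],0.5],[[0,0,0],[0,0,0.2],0.5]])

```text
t: 23.25
eef_pos: [0.5676, 0.1886, 0.13]
tool_rot: [0.0, 0.002, 1.0, 0.0]
contact_force: [-0.5, 0.5, -4.6]
gripper_width: 0.192
```

Emit:
carry_out(moves=[[[0,0,0],[0,0,0.1],0.5],[[0,0,0],[0,0,0.15],0.5],[[0,0,0],[0,0,0.15],0.5]])

```text
t: 23.62
eef_pos: [0.5681, 0.1887, 0.1299]
tool_rot: [0.0, 0.002, 1.0, 0.0]
contact_force: [-3.1, -0.4, 7.0]
gripper_width: 0.194
```

Seated on the floor at eef z 0.130, the same as at the pick. I'll release gently and retreat.

Emit:
carry_out(moves=[[[0,0,0],[0,0,-0.15],0.5],[[0,0,0],[0,0,-0.15],3],[[0,0,0],[0,0,-0.15],5],[[0,0,0],[0,0,-0.15],6],[[0,0,0],[0,0,-0.15],6]], newtons=20)

```text
t: 24.25
eef_pos: [0.5677, 0.1886, 0.13]
tool_rot: [0.0, 0.002, 1.0, 0.0]
contact_force: [0.3, -0.5, 0.1]
gripper_width: 0.709
```

Emit:
carry_out(moves=[[[0,0,0],[0,0,0],6],[[0,0,0],[0,0,-2],6],[[0,0,0],[0,0,-5],6],[[0,0,0],[0,0,-10],6],[[0,0,0],[0,0,-15],6]])

```text
t: 24.88
eef_pos: [0.5673, 0.1884, 0.2813]
tool_rot: [-0.0, 0.002, 1.0, -0.0]
contact_force: [0.1, 0.6, -0.4]
gripper_width: 0.703
```

Emit:
carry_out(moves=[[[0,0,0],[3,0,0],6],[[0,0,0],[5,0,0],6],[[0,0,0],[5,0,0],6]])

```text
t: 25.25
eef_pos: [0.5166, 0.1889, 0.2803]
tool_rot: [-0.0, 0.001, 1.0, 0.0]
contact_force: [-0.3, -0.7, 0.7]
gripper_width: 0.701
```

```bash
python3 -c "
from h import *
st(); s=bot.read_camera('scene');w=bot.read_camera('wrist');cs=bot.camera_info('scene')
g=lambda P:((proj(cs,P)-[260,80])/.35).round(0).tolist()
print(g([(x,.189,.172) for x in(.523,.613)]))
save(np.hstack([cv2.resize(s[80:220,260:400],(400,400),interpolation=cv2.INTER_CUBIC),cv2.resize(w[:,70:490],(400,400))]),'m9')"
```

```text
{'t': 25.25, 'eef_pos': [0.5166, 0.1889, 0.2803], 'tool_rot': [-0.0001, 0.0012, 1.0, 0.0004], 'contact_force': [-0.3028, -0.6782, 0.6759], 'torque': [-0.0632, 0.0055, 0.0136], 'gripper_width': 0.7006, 'q': [-0.7701, 0.2132, 0.3642, 1.7942, -0.0836, 1.149, 1.1892]}
[[168.0, 107.0], [285.0, 177.0]]
```

View pics/m9.png

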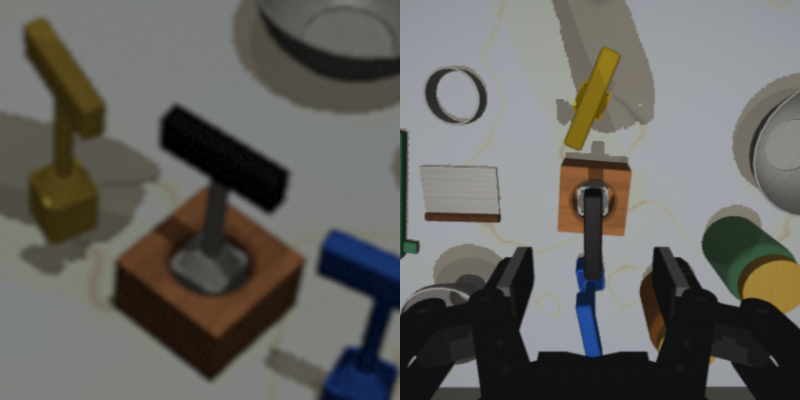

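The key stands upright in its stand. Its bar ends are at about (168,107) and (287,177), as predicted for a seated key. The gripper is clear and the bystanders haven't moved.

```bash
python3 -c "
from station import bot
print(bot.hand_in())"
```

```text
the job is handed in; nothing more can be done
None
```

I took the key from its stand, tightened the nut to its stop, put the key back in the stand and handed the job in at about 25 s. No verdict was reported.

- **Key home:** I set the key over the nut with about 9 N of push. It went home at tool height 0.1537 m, against 0.154 m predicted for fully home and 0.164 m if it had stopped on the nut.
- **Turning:** I turned it clockwise about 54° in all. The torque then rose from about 0.35 to 0.86 N m, the mounting resistance of the dead stop, and I backed off before lifting.
- **Back in the stand:** The key reached the floor of the hole at the same tool height as at the pick, 0.130 m. The final picture shows it upright where expected, the gripper clear, and no visible change to the cutter, funnel or scraper.

**What failed or disagreed:**
- **First grasp:** It closed on nothing, because the fingertips sat about 36 mm higher than the stated tool geometry. I lowered the grasp height and the second try held.
- **Not measured directly:** I could only infer that the spindle is tight from the torque, which went higher than it needed to at the stop. The contact force there was not readable; I estimate up to 48 N against the 60 N limit.

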